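# Slide the washed engine parts down the sloped draining tray

## Task

Two washed mower engine parts lie on the bench: put the aluminium rocker cover into the wide lane of the sloped draining tray and the narrower black breather box into the narrow lane. Slide each one down its lane, under the cross bar, until its end rests against the back stop, lying flat and straight in the lane. Leave the spark plug cap, the copper washers, the wrench and the clamped cylinder head where they are.

Things in the scene. Friction and masses are not known exactly. Their poses are not given: they have to be found in the camera images.
- rocker_cover: Loose plain aluminium rocker (valve) cover, about 0.2 kg: a flange 84 long x 54 wide x 5 mm high with a raised body 76 x 44 mm on it, 28 mm high in all, plus 1.5 mm ribs on top. Origin: centre of the underside. x along its length, y across its width, z up. Starts flat on the bench, right (-y) of the tray; both ends are alike, so either end may go first.
- breather_box: Loose plain black plastic breather box, about 0.12 kg: a block 84 long x 32 wide x 28 mm high, with a hose stub 12 mm in diameter standing 8 mm up from its top, 26 mm from the middle towards +x. Origin: centre of the underside. x along its length, y across its width, z up. Starts flat on the bench, right (-y) of the tray; either end may go first.
- pan: Fixed bare-steel tray, floor 260 x 132 mm, on pine legs, sloping down away from the robot at 0.28 rad; upper end open. Origin: floor level at the foot of the back stop, mid-width. x down the slope into the stop, y across to the left, z square to the floor. Walls 10 mm high, 6 mm thick, one shared between two lanes; back stop 40 mm high. Friction holds parts where put: push or guide them down.
- cross_bar (a point): Middle of a fixed bar, 6 mm thick, spanning both lanes 42 mm up-slope of the stop; this point is its centre line, 52 mm square above the tray floor (49 mm free below it). It stands on an upright at each outer wall. Parts pass below it, but cannot be lowered flat into place from above. Axes as the tray's.
- wide_stop (a point): On the tray floor at the foot of the back stop, in the middle of the wide lane (68 mm clear between its walls, the left lane looking down the slope). Axes as the tray's: x down the slope into the stop (lane runs from x = -260 mm to 0), y to the left across the lanes, z square to the floor.
- narrow_stop (a point): The same point for the narrow lane (46 mm clear between its walls, the right lane seen looking down the slope), with the same axes: 63 mm in -y from wide_stop.
- plug_cap: Loose black spark plug cap, 26 mm across, 34 mm high with a stub of 6 mm radius to one side, standing on the bench; a bystander. Origin: centre of the underside.
- washers: Loose stack of copper crush washers (one rigid piece), 21 mm across, 12 mm high; a bystander. Origin: centre of the underside.
- wrench: Loose stubby chrome wrench, about 110 mm long, lying along its own x; a bystander. Origin: underside, about mid-length.
- clamp_block: Fixed pine block 200 x 120 x 35 mm with a finned aluminium cylinder head (90 x 90 mm, top about 92 mm over the bench) held by a toggle clamp (handle to -x, top about 125 mm, reaching 150 mm from the origin); a bystander at the right. Origin: centre of the block's underside.
Not all that is in view belongs to the job. Of the things shaped like the rocker_cover, the aluminium one is meant.

How it is judged:
At the end, for the whole second after the job is handed in: The rocker cover in the wide lane and the breather box in the narrow lane, each right way up and flat on the tray floor (within 4 mm and 0.1 rad), straight in its lane (within 0.15 rad and 10 mm of the lane's middle), its leading end against the back stop (within 6 mm), at rest and let go (x of rocker_cover in the frame of wide_stop between -0.048 and -0.038 m and y of rocker_cover in the frame of wide_stop between -0.01 and 0.01 m and z of rocker_cover in the frame of wide_stop between -0.004 and 0.004 m and angle between the x axis of rocker_cover and the x axis of wide_stop, either way round below 0.15 rad and angle between the z axis of rocker_cover and the z axis of wide_stop, either way round below 0.1 rad and angle between each of rocker_cover, breather_box's own z axis and vertical below 1 rad and linear speed of each of rocker_cover, breather_box below 0.02 m/s and x of breather_box in the frame of narrow_stop between -0.048 and -0.038 m and y of breather_box in the frame of narrow_stop between -0.01 and 0.01 m and z of breather_box in the frame of narrow_stop between -0.004 and 0.004 m and angle between the x axis of breather_box and the x axis of narrow_stop, either way round below 0.15 rad and angle between the z axis of breather_box and the z axis of narrow_stop, either way round below 0.1 rad); the robot touches nothing.
It fails at once if the spark plug cap, the washers or the wrench is moved by more than 25 mm (distance of any of plug_cap, washers, wrench from where it was at the start of the episode above 0.025 m).
It fails at once if the clamped cylinder head is struck with more than 20 N (contact force between the arm and clamp_block above 20 N).
It also fails if it takes over 72 s, if anything falls off the work surface, if the arm or the gripper's body presses on something with over 40 N, if the wrist force passes 120 N, or if a joint passes its speed limit or range.

## Robot

A 7-joint arm with a two-finger parallel gripper is mounted at the origin on the work surface. World frame = base frame: x ahead of the robot, y to its left, z up, the work surface at z = 0. Lengths are in m, angles in rad, forces in N, time in s.
With the tool pointing down it reaches from about 0.35 to 0.9 m from the base axis. Payload 8.1 kg.
Tool frame: the origin (TCP) lies between the finger pads; the fingertips stand ahead of it and the grasp point (between the pads) is the TCP (arm.nose_length is the z of the fingertips in the tool frame, in m); z points along the fingers, y is the line along which they close (so a half turn about z gives the same grasp; the last joint's range is limited). The gripper opens to 92 mm and grips with 3 to 60 N. Pads are 19 mm wide; open, the fingers measure 130 mm over their backs; the gripper's body (75 mm by 190 mm) begins 47 mm behind the grasp point.
Start: joints at [-1.395, 0.434, 0.025, 1.573, -0.012, 1.134, -0.075], TCP at [0.172, 0.601, 0.246] pointing down, gripper open.
Joint ranges: [-2.62, 2.62], [-0.44, 2.09], [-1.27, 1.32], [0.08, 2.57], [-1.32, 4.46], [0.12, 2], [-2.74, 2.74]. Speed limits (rad/s): [2.22, 2.22, 3.01, 3.01, 3.14, 3.14, 3.14].

## Interface

Orientations are given as a rotation vector (axis times angle).
In Python, from cell import sensors, optics, arm gives the robot as it stands.
- The arm moves only by the tool arm_command, never from a script. Its argument "deltas" is one flat list of numbers, 7 for each row, row after row: the turn, a rotation vector about the world's x, y, z as a fraction of full scale, then the shift along the world's x, y, z as a fraction of full scale, then the finger opening in mm, from 0 to 91.8. In form: [wx, wy, wz, dx, dy, dz, fingers, wx, wy, wz, dx, dy, dz, fingers, ...]. A call has 1 to 20 rows; each row is the pose to reach, as a shift and turn from the pose commanded when the call began; what a row does not reach only later rows make up. Full scale, the value 1, is 1 m for a shift and 90 degrees for a turn. A row lasts 1/10 s, in which the tool goes at most 50 mm and 8.59 degrees, less where a joint would pass 70% of its speed; a pose out of reach is approached as far as the arm can. A call with a number of a shift or a turn outside -1 to 1 is refused whole. A call with a gripper value outside its range is refused whole. The fingers move at their own pace and stop on an object; "force" is the grip in N (left out, the last holds). Time passes only in rows, so rows that repeat a pose let the fingers close. It gives the time, the measured TCP pose, the force, the opening and the grip force at its end, in the units of the state.
- sensors.observe(): the state, without advancing time (a new reading comes with each control period).
- optics.get_image(name): name is "side" or "top" or "wrist"; returns the picture (480x640x3 uint8, blue, green, red); there is no depth.
- optics.calibration(name): a dict with "camera_matrix" (3x3 intrinsics, pixels), "rvec" (rotation vector, rad) and "tvec" (3), from world to camera coordinates, as OpenCV has them. Camera axes: x right, y down, z forward; pixel columns grow to the right and rows downward; lengths in m; the calibration is good to about 2 mm. A picture is of the moment at which its call begins: read the wrist's pose just before it. calibration takes no time and is no camera call; for the wrist camera it gives the pose at the moment of the call.
- arm.sign_off(): hands the job in; it is judged then, once.
The state is a dict: "clock": time; "joints": joint angles; "dq": joint speeds; "joint_efforts": joint torques, N m; "position": TCP position; "ee_rot": TCP orientation; "force": force on the tool from outside, world axes, zero at the start; "ft_torque": the same for the moment, N m; "width": opening from 0.0 (shut) to 1.0 (fully open); "gripper_force": force on a finger pad.
Only numpy, scipy, OpenCV 4.12 (cv2) and the standard library are available. Lean on these libraries where they do the work, as an engineer would, in place of code of your own. Each camera call takes 0.05 s, during which the arm holds its last target. There are 200 camera calls.

## Working session

There is one attempt and no reset: what is moved stays moved. The work goes in short steps, Python scripts to look and compute and a tool call to move; the robot and the scene stay as the last step left them, time stands still between calls to the robot, and variables do not carry over. Pictures are saved under pics/ and viewed, at most 11 in all, crops included, and the job is handed in when it is done.

Besides the shell and the picture viewer there is one more tool, called after "Call:" by a JSON object that holds its "fn" and its "kwargs", one argument or row to a line. arm_command: Moves the arm, as the interface text tells. Its arguments: {"type":"object","properties":{"deltas":{"type":"array","items":{"type":"number"}},"force":{"type":"number"}},"required":["deltas"]}

```bash
ls; mkdir -p pics; python3 - <<'E'
from cell import sensors, optics, arm
import cv2
for n in ("top","side"):
    im=optics.get_image(n); cv2.imwrite(f"pics/{n}0.png",im)
    c=optics.calibration(n); print(n,c)
print(sensors.observe(), arm.nose_length)
E
```

```text
pics
top {'camera_matrix': array([[610.69516212,   0.        , 315.7869137 ],
       [  0.        , 610.69516212, 246.25227185],
       [  0.        ,   0.        ,   1.        ]]), 'rvec': array([ 2.17532332, -2.15984589,  0.08491637]), 'tvec': array([-0.14575659,  0.58694578,  1.31173198])}
side {'camera_matrix': array([[470.18901539,   0.        , 318.2940134 ],
       [  0.        , 470.18901539, 242.06141317],
       [  0.        ,   0.        ,   1.        ]]), 'rvec': array([ 2.25038876, -0.25316926,  0.09771016]), 'tvec': array([-0.61812118,  0.04259068,  1.0209895 ])}
{'clock': 0.1, 'joints': array([-1.39459973,  0.43512981,  0.0249762 ,  1.57396831, -0.01157746,
        1.13404375, -0.07508084]), 'dq': array([ 0.00140967, -0.00102419, -0.000117  , -0.0036572 ,  0.00088537,
       -0.0008497 ,  0.00083807]), 'joint_efforts': array([ 2.66903633e-03, -6.69137406e+01,  9.87731405e-01, -3.15148008e+01,
       -6.06348133e-02,  3.73486569e-02,  1.17861400e-04]), 'position': array([0.17193816, 0.60043996, 0.24505271]), 'ee_rot': array([-4.36575504e-01, -3.11106204e+00,  2.20524387e-03]), 'force': array([-0.07800336,  0.54273534,  0.10577824]), 'ft_torque': array([-0.00318359, -0.01539138,  0.02745152]), 'gripper_force': 0.0, 'width': 0.9971873484159324} 0.019
```

View pics/top0.png

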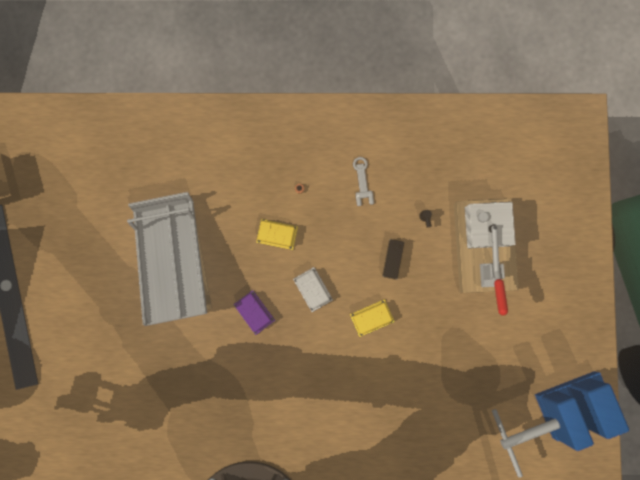

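View pics/side0.png

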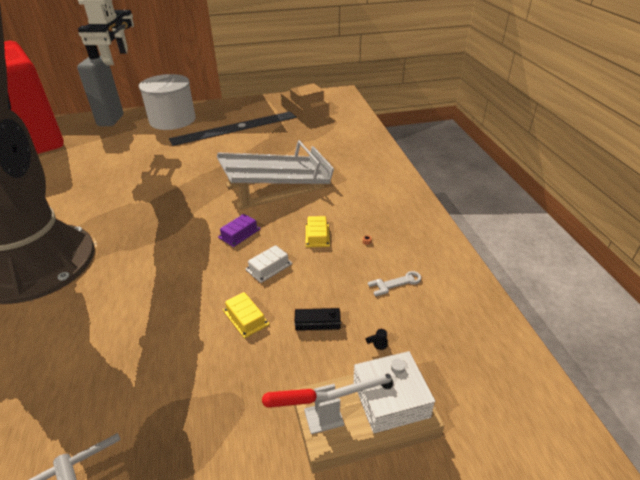

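The top view shows the aluminium cover at about (313,290), the black box at (394,259), and the tray running from (145,324)/(205,314) at its open upper end to the stop at (131,204)/(188,194). The yellow and purple covers are decoys. Next I need rough positions.

```bash
cat > h.py <<'E'
import numpy as np, cv2
from scipy.spatial.transform import Rotation as R
from cell import sensors, optics, arm
def cam(n):
    c=optics.calibration(n); return c["camera_matrix"],cv2.Rodrigues(c["rvec"])[0],c["tvec"]
def ray(c,px):
    K,Rm,t=c; d=Rm.T@np.linalg.solve(K,[*px,1]); return -Rm.T@t,d/np.linalg.norm(d)
def onz(c,px,z):
    o,d=ray(c,px); return o+d*(z-o[2])/d[2]
def proj(c,P):
    K,Rm,t=c; return cv2.projectPoints(np.atleast_2d(P).astype(float),cv2.Rodrigues(Rm)[0],t,K,None)[0][:,0]
def tri(c1,p1,c2,p2):
    A=np.zeros((3,3));b=np.zeros(3);rs=[ray(c1,p1),ray(c2,p2)]
    for o,d in rs:
        M=np.eye(3)-np.outer(d,d);A+=M;b+=M@o
    X=np.linalg.solve(A,b); return X,[np.linalg.norm(np.cross(X-o,d)) for o,d in rs]
E
python3 - <<'E'
from h import *
np.set_printoptions(precision=4,suppress=True)
t,s,w=cam("top"),cam("side"),cam("wrist")
print("cover",onz(t,(313,290),.028),"box",onz(t,(394,259),.028))
print("cap",onz(t,(426,217),.02),"wr",onz(t,(363,180),.005),"head",onz(t,(490,225),.09),"handle",onz(t,(501,297),.11))
for n,a,b in [("upR",(205,314),(229,183)),("upL",(145,324),(219,153)),("stopR",(188,194),(332,183)),("stopL",(131,204),(313,150))]:
    print(n,*tri(t,a,s,b))
Rm=R.from_rotvec(sensors.observe()["ee_rot"]).as_matrix(); p=sensors.observe()["position"]
o=-w[1].T@w[2]; print("wrist cam in tool",Rm.T@(o-p),"\n",Rm.T@w[1].T,"\n",w[0],"\ntool",Rm)
E
```

```text
cover [ 0.4923 -0.1363  0.028 ] box [ 0.561  -0.3123  0.028 ]
cap [ 0.6549 -0.384   0.02  ] wr [ 0.74   -0.2461  0.005 ] head [ 0.6289 -0.5052  0.09  ] handle [ 0.4793 -0.5193  0.11  ]
upR [0.4392 0.0877 0.08  ] [np.float64(0.0004006859530147181), np.float64(0.00040068595301467354)]
upL [0.4215 0.2077 0.0967] [np.float64(0.0030773960194611003), np.float64(0.003077396019461158)]
stopR [0.7046 0.1479 0.0027] [np.float64(0.001906717181095928), np.float64(0.0019067171810959406)]
stopL [0.6766 0.263  0.0425] [np.float64(1.9499142144312055e-05), np.float64(1.94991421443075e-05)]
wrist cam in tool [ 0.0704  0.0003 -0.1385] 
 [[-0.0012 -0.9642 -0.265 ]
 [ 1.     -0.0009 -0.0011]
 [ 0.0008 -0.265   0.9642]] 
 [[382.5862   0.     322.1036]
 [  0.     382.5862 237.1209]
 [  0.       0.       1.    ]] 
tool [[-0.9614  0.2752 -0.0002]
 [ 0.2752  0.9614 -0.0014]
 [-0.0001 -0.0014 -1.    ]]
```

Call:
{"fn": "arm_command", "kwargs": {
  "deltas": [0,0,0.25,0.348,-0.36,0.02,90,0,0,0.25,0.348,-0.36,0.02,90,0,0,0.25,0.348,-0.36,0.02,90,0,0,0.25,0.348,-0.36,0.02,90,0,0,0.25,0.348,-0.36,0.02,90,0,0,0.25,0.348,-0.36,0.02,90,0,0,0.25,0.348,-0.36,0.02,90,0,0,0.25,0.348,-0.36,0.02,90,0,0,0.25,0.348,-0.36,0.02,90,0,0,0.25,0.348,-0.36,0.02,90,0,0,0.25,0.348,-0.36,0.02,90,0,0,0.25,0.348,-0.36,0.02,90,0,0,0.25,0.348,-0.36,0.02,90,0,0,0.25,0.348,-0.36,0.02,90]
}}

```text
clock: 1.5
position: [0.5189, 0.2424, 0.2656]
ee_rot: [0.183, -3.135, -0.001]
force: [1.2, -0.4, 0.7]
width: 0.984
gripper_force: 0.0
```

```bash
python3 - <<'E'
from h import *
import pickle
c=cam("wrist");im=optics.get_image("wrist");cv2.imwrite("pics/w1.png",im);pickle.dump(c,open("w1.pkl","wb"))
s=sensors.observe();print(s["clock"],s["position"],R.from_rotvec(s["ee_rot"]).as_matrix())
E
```

```text
1.55 [0.51899391 0.24232061 0.26562368] [[-9.93220495e-01 -1.16244321e-01 -5.53395606e-04]
 [-1.16244521e-01  9.93220567e-01  3.42756931e-04]
 [ 5.09800351e-04  4.04762416e-04 -9.99999788e-01]]
```

View pics/w1.png

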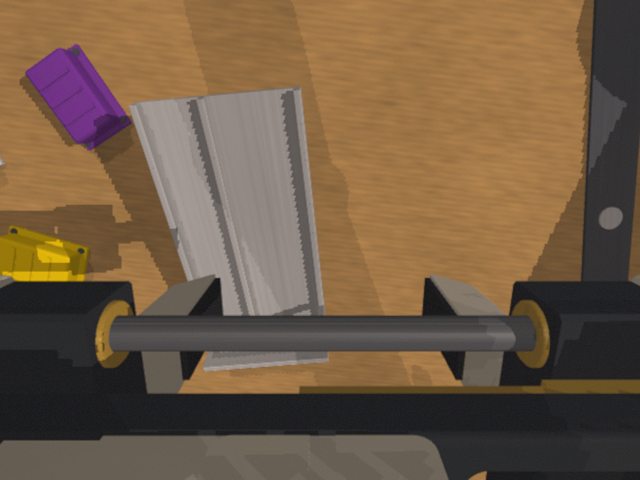

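The wrist view shows the tray's upper end clearly: corners at (133,104) and (299,89), divider top at about (197,97). The gripper hides the stop end, with the stop bottom at (207,369)–(327,359). I'll shift forward and right for a second view.

Call:
{"fn": "arm_command", "kwargs": {
  "deltas": [0,0,0,0.13,-0.14,0.07,90,0,0,0,0.13,-0.14,0.07,90,0,0,0,0.13,-0.14,0.07,90,0,0,0,0.13,-0.14,0.07,90,0,0,0,0.13,-0.14,0.07,90,0,0,0,0.13,-0.14,0.07,90,0,0,0,0.13,-0.14,0.07,90]
}}

```text
clock: 2.25
position: [0.649, 0.103, 0.3351]
ee_rot: [0.182, -3.135, -0.002]
force: [-0.8, -0.3, -0.0]
width: 0.979
gripper_force: 0.0
```

```bash
python3 - <<'E'
from h import *
import pickle
c=cam("wrist");im=optics.get_image("wrist");cv2.imwrite("pics/w2.png",im);pickle.dump(c,open("w2.pkl","wb"))
s=sensors.observe();print(s["clock"],s["position"])
cv2.imwrite("pics/w2b.png",im)
E
```

```text
2.3 [0.64884089 0.10330196 0.33510033]
```

View pics/w2.png

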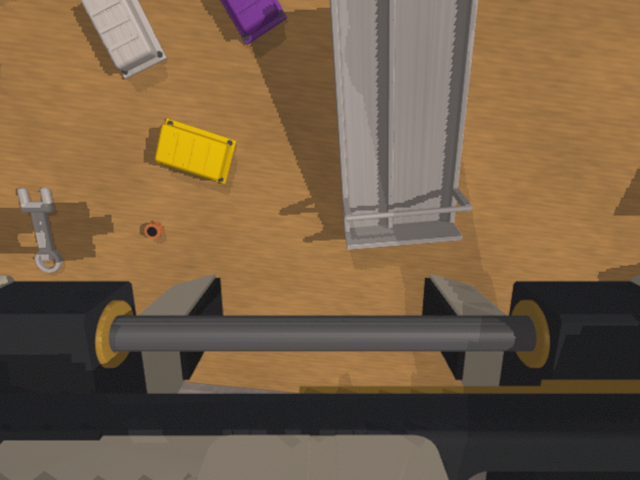

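The second wrist view shows the stop end: stop corners near (347,248) and (460,236), cross bar from (347,216) to (470,208), and the cover partly in view at (125,35). I'll zoom both views to get exact corners.

```bash
python3 - <<'E'
import cv2,numpy as np
a=cv2.imread("pics/w1.png")[75:135,120:320];b=cv2.imread("pics/w2.png")[180:260,320:520]
o=np.vstack([cv2.resize(x,None,fx=4,fy=4,interpolation=cv2.INTER_CUBIC) for x in(a,b)])
cv2.imwrite("pics/z1.png",o)
E
```

```text
(no output)
```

View pics/z1.png

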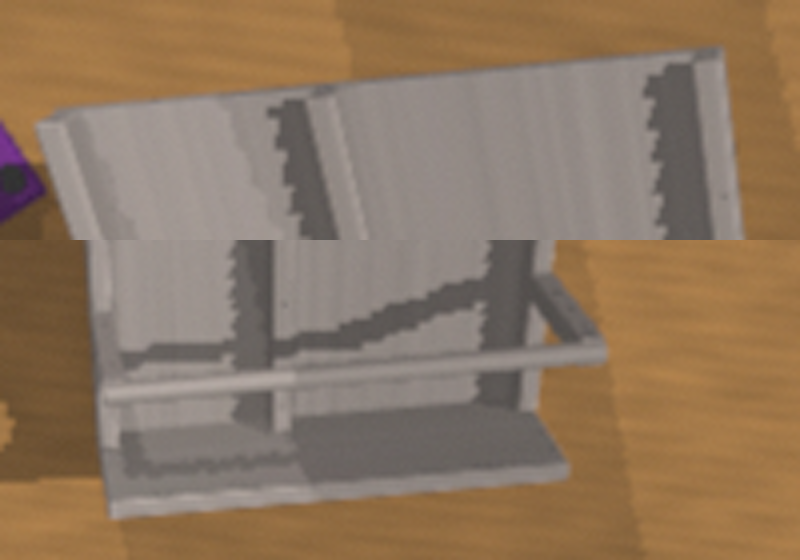

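Corners read off the zoom: upper wall tops at w1 (129,106), (201,98) and (300.5,87.5); stop top inner edge at w2 (347,246)–(462,236); bar ends at (346,218) and (471,209). I'll fit the tray pose (x, y, z, yaw, with the tilt known) to these points, and measure the cover and box from the top view.

```bash
python3 - <<'E'
from h import *
import pickle
from scipy.optimize import least_squares
np.set_printoptions(precision=4,suppress=True)
w1=pickle.load(open("w1.pkl","rb"));w2=pickle.load(open("w2.pkl","rb"))
D=[(w1,(129.2,106.2),(-260,-66,10)),(w1,(201,98),(-260,-11,10)),(w1,(300.5,87.5),(-260,66,10)),(w1,(136.5,105),(-260,-60,10)),
(w2,(347,245.8),(0,-66,40)),(w2,(461.8,235.8),(0,66,40)),(w2,(346.2,218.2),(-42,-66,52)),(w2,(471.2,208.7),(-42,66,52)),(w2,(390.5,228),(0,-11,10))]
def T(p): return R.from_euler("ZY",[p[3],p[4]])
def f(p): return np.concatenate([(proj(c,T(p).apply(np.array(q)/1e3)+p[:3])[0]-u) for c,u,q in D])
r=least_squares(f,[.69,.2,.02,.1,.28],loss="soft_l1");print("free tilt",r.x);print(r.fun.reshape(-1,2))
g=least_squares(lambda q:f([*q,.28]),r.x[:4],loss="soft_l1");print("fixed",g.x,g.cost,r.cost);print(g.fun.reshape(-1,2))
np.save("tray.npy",g.x)
im=cv2.imread("pics/top0.png");t=cam("top")
hsv=cv2.cvtColor(im,cv2.COLOR_BGR2HSV)
m1=((hsv[...,1]<70)&(hsv[...,2]>110)).astype(np.uint8); m2=(hsv[...,2]<50).astype(np.uint8)
for n,m,(x,y) in(("cover",m1,(313,290)),("box",m2,(394,259))):
    k=np.zeros_like(m);k[y-32:y+32,x-28:x+28]=m[y-32:y+32,x-28:x+28]
    c=max(cv2.findContours(k,0,cv2.CHAIN_APPROX_NONE)[0],key=cv2.contourArea)
    b=cv2.minAreaRect(c);print(n,b); P=np.array([onz(t,q,.014)[:2] for q in cv2.boxPoints(b)])
    print(P.mean(0),[(np.linalg.norm(e),np.arctan2(e[1],e[0])) for e in(P[1]-P[0],P[2]-P[1])])
E
```

```text
free tilt [0.6758 0.1998 0.016  0.2036 0.271 ]
[[-0.1114 -0.6961]
 [-0.8285  0.7847]
 [ 0.2548  1.7769]
 [ 0.3125 -0.2263]
 [ 0.0003 -0.2763]
 [ 1.2709 -0.1484]
 [-0.3462 -0.1407]
 [-0.1156 -1.4988]
 [-0.0109  0.4796]]
fixed [0.6754 0.1998 0.0153 0.202 ] 3.9602360317043948 3.5894046518631963
[[-0.3668 -0.5236]
 [-0.7239  1.0476]
 [ 0.8545  2.169 ]
 [ 0.0967 -0.0439]
 [ 0.0142 -0.5817]
 [ 1.0787 -0.2608]
 [-0.2405 -0.1648]
 [-0.1662 -1.314 ]
 [-0.0543  0.094 ]]
cover ((312.59228515625, 289.1615295410156), (38.326725006103516, 24.68290901184082), 60.2551155090332)
[ 0.4945 -0.1351] [(np.float64(0.05432066215328366), np.float64(-1.0439529254497864)), (np.float64(0.08413120988758602), np.float64(-2.6151168913432574))]Traceback (most recent call last):
  File "<stdin>", line 18, in <module>
ValueError: max() iterable argument is empty
```

Tray pose: origin (0.675, 0.200, 0.015), yaw 0.202, residuals of 1–2 px. The cover is at (0.4945, -0.135), yaw 0.526, and its measured size matches exactly. I'll grip it 25 mm behind its centre so the fingers stay up-slope of the bar.

Call:
{"fn": "arm_command", "kwargs": {
  "deltas": [0,0,0.261,-0.176,-0.251,-0.205,72,0,0,0.261,-0.176,-0.251,-0.205,72,0,0,0.261,-0.176,-0.251,-0.205,72,0,0,0.261,-0.176,-0.251,-0.205,72,0,0,0.261,-0.176,-0.251,-0.205,72,0,0,0.261,-0.176,-0.251,-0.205,72,0,0,0.261,-0.176,-0.251,-0.205,72,0,0,0.261,-0.176,-0.251,-0.205,72,0,0,0.261,-0.176,-0.251,-0.205,72,0,0,0.261,-0.176,-0.251,-0.205,72,0,0,0.261,-0.176,-0.251,-0.24,72,0,0,0.261,-0.176,-0.251,-0.275,72,0,0,0.261,-0.176,-0.251,-0.292,72,0,0,0.261,-0.176,-0.251,-0.302,72,0,0,0.261,-0.176,-0.251,-0.302,72],
  "force": 25
}}

```text
clock: 3.8
position: [0.4746, -0.1486, 0.0333]
ee_rot: [0.817, -3.033, -0.001]
force: [-0.4, 0.4, 0.6]
width: 0.786
gripper_force: 0.0
```

```bash
python3 - <<'E'
from h import *
im=optics.get_image("side");a=cv2.resize(im[190:360,170:430],None,fx=2.4,fy=2.4,interpolation=2);cv2.imwrite("pics/s1.png",a)
im=cv2.imread("pics/top0.png");t=cam("top");g=im.max(2)
k=np.zeros_like(g);k[230:288,375:413]=(g[230:288,375:413]<60)
c=max(cv2.findContours(k,0,1)[0],key=cv2.contourArea);b=cv2.minAreaRect(c);print(b,g[259,394])
for z in(.014,.028):
    P=np.array([onz(t,q,z)[:2] for q in cv2.boxPoints(b)]);print(P.mean(0),[(np.linalg.norm(e),np.arctan2(e[1],e[0])) for e in(P[1]-P[0],P[2]-P[1])])
E
```

```text
Traceback (most recent call last):
ValueError: max() iterable argument is empty
```

View pics/s1.png

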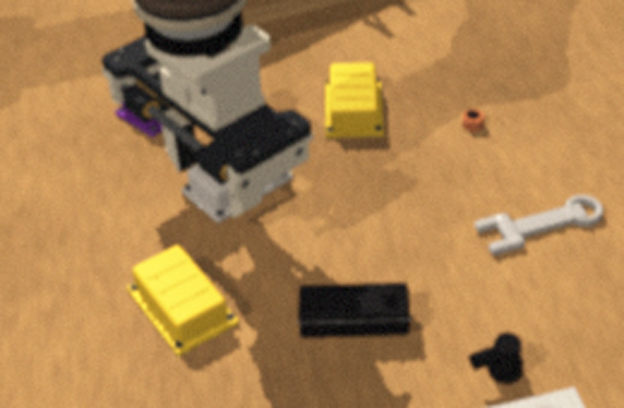

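The gripper is straddling the cover, and the box lies clear at centre right. Closing now and lifting a little.

Call:
{"fn": "arm_command", "kwargs": {
  "deltas": [0,0,0,0,0,0,30,0,0,0,0,0,0,30,0,0,0,0,0,0,30,0,0,0,0,0,0,30,0,0,0,0,0,0,30,0,0,0,0,0,0.03,30,0,0,0,0,0,0.08,30,0,0,0,0,0,0.12,30,0,0,0,0,0,0.12,30],
  "force": 25
}}

```text
clock: 4.75
position: [0.4769, -0.1511, 0.1586]
ee_rot: [-0.811, 3.027, -0.006]
force: [-0.8, -1.1, -2.3]
width: 0.476
gripper_force: 24.9
```

```bash
python3 - <<'E'
from h import *
im=cv2.imread("pics/top0.png");t=cam("top");g=im.max(2).astype(np.uint8)
w=g[230:290,372:416];T,k0=cv2.threshold(w,0,1,cv2.THRESH_BINARY_INV+cv2.THRESH_OTSU);k=np.zeros_like(g);k[230:290,372:416]=k0
c=max(cv2.findContours(k,0,1)[0],key=cv2.contourArea);b=cv2.minAreaRect(c);print(T,b,g[259,394])
for z in(.014,.028):
    P=np.array([onz(t,q,z)[:2] for q in cv2.boxPoints(b)]);print(P.mean(0),[(np.linalg.norm(e),np.arctan2(e[1],e[0])) for e in(P[1]-P[0],P[2]-P[1])])
# side view of the held cover
im=optics.get_image("side");s=cam("side");p=sensors.observe()["position"];u,v=proj(s,p)[0].astype(int)
cv2.imwrite("pics/s2.png",cv2.resize(im[v-60:v+60,u-80:u+80],None,fx=4,fy=4,interpolation=2))
x,y,z,ya=np.load("tray.npy");Rt=R.from_euler("ZY",[ya,.28]);o=np.array([x,y,z])
for l,h in((-.18,.083),(-.18,.034),(-.067,.034)): print("wide",l,h,o+Rt.apply([l,.026,h]),"narrow",o+Rt.apply([l,-.037,h]))
print(sensors.observe()["ee_rot"],sensors.observe()["position"])
tgt=Rt*R.from_matrix(np.diag([-1,1,-1.]));cur=R.from_rotvec(sensors.observe()["ee_rot"])
d=(tgt*cur.inv()).as_rotvec();print("turn",d,d/(np.pi/2))
E
```

```text
118.0 ((397.40191650390625, 258.3565979003906), (25.001811981201172, 40.97348403930664), 10.619654655456543) 68
[ 0.56362151 -0.32137711] [(np.float64(0.09069691008832952), np.float64(-0.18692770898712555)), (np.float64(0.05502931610774178), np.float64(-1.7515280321913946))]
[ 0.56259341 -0.31970178] [(np.float64(0.08975223080901341), np.float64(-0.18692770898712535)), (np.float64(0.05445614272585592), np.float64(-1.7515280321913957))]
wide -0.18 0.083 [0.52319279 0.19520522 0.14482745] narrow [0.53583206 0.1334861  0.14482745]
wide -0.18 0.034 [0.50992668 0.19248849 0.09773574] narrow [0.52256595 0.13076938 0.09773574]
wide -0.067 0.034 [0.61631795 0.21427604 0.06650755] narrow [0.62895722 0.15255692 0.06650755]
[-0.81193069  3.02985723 -0.00342732] [ 0.47556689 -0.15058565  0.15605033]
turn [-0.0981304   0.26794053 -0.31995209] [-0.06247175  0.17057624 -0.20368782]
```

View pics/s2.png

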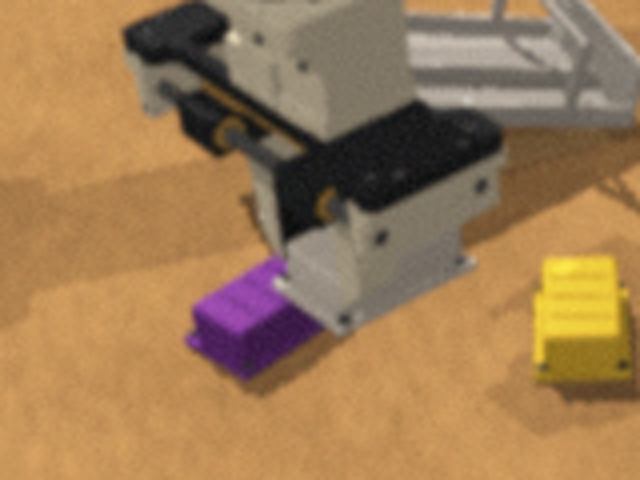

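The cover is held level (44 mm width confirmed), grip just behind its centre. Moving over the wide lane, tilted to the slope.

Call:
{"fn": "arm_command", "kwargs": {
  "deltas": [0,0,0,0,0.05,0.03,30,-0.0625,0.1706,-0.2037,0.048,0.346,0.03,30,-0.0625,0.1706,-0.2037,0.048,0.346,0.03,30,-0.0625,0.1706,-0.2037,0.048,0.346,0.03,30,-0.0625,0.1706,-0.2037,0.048,0.346,0.03,30,-0.0625,0.1706,-0.2037,0.048,0.346,0.03,30,-0.0625,0.1706,-0.2037,0.048,0.346,0.03,30,-0.0625,0.1706,-0.2037,0.048,0.346,0.03,30,-0.0625,0.1706,-0.2037,0.048,0.346,0.03,30,-0.0625,0.1706,-0.2037,0.048,0.346,0.0,30,-0.0625,0.1706,-0.2037,0.048,0.346,0.0,30,-0.0625,0.1706,-0.2037,0.048,0.346,0.0,30,-0.0625,0.1706,-0.2037,0.048,0.346,0.0,30]
}}

```text
clock: 6.1
position: [0.5224, 0.1949, 0.1544]
ee_rot: [0.286, -2.844, 0.036]
force: [1.7, -0.7, -2.2]
width: 0.481
gripper_force: 25.0
```

```bash
cat > where.py <<'E'
from h import *
np.set_printoptions(precision=4,suppress=True)
x,y,z,ya=np.load("tray.npy");Rt=R.from_euler("ZY",[ya,.28]);o=np.array([x,y,z])
s=sensors.observe();p=s["position"];cur=R.from_rotvec(s["ee_rot"])
tgt=Rt*R.from_matrix(np.diag([-1,1,-1.]));d=(tgt*cur.inv()).as_rotvec()/(np.pi/2)
print(s["clock"],"TCP in tray mm",Rt.inv().apply(p-o)*1e3,"turn",d,"F tray",Rt.inv().apply(s["force"]),"w mm",s["width"]*92)
def go(l,lat,h): print((l,lat,h),"delta",o+Rt.apply(np.array([l,lat,h])/1e3)-p)
E
python3 - <<'E'
from where import *
go(-180,26,60);go(-180,26,36);go(-67,26,35)
w=cam("wrist");im=optics.get_image("wrist");cv2.imwrite("pics/w3.png",im)
E
```

```text
6.1 TCP in tray mm [-183.4474   25.9002   91.9841] turn [-0.0014 -0.0027  0.0014] F tray [ 2.0562 -1.0018 -1.7158] w mm 44.2878930194391
(-180, 26, 60) delta [-0.0054 -0.001  -0.0317]
(-180, 26, 36) delta [-0.0119 -0.0023 -0.0548]
(-67, 26, 35) delta [ 0.0942  0.0194 -0.0869]
```

View pics/w3.png

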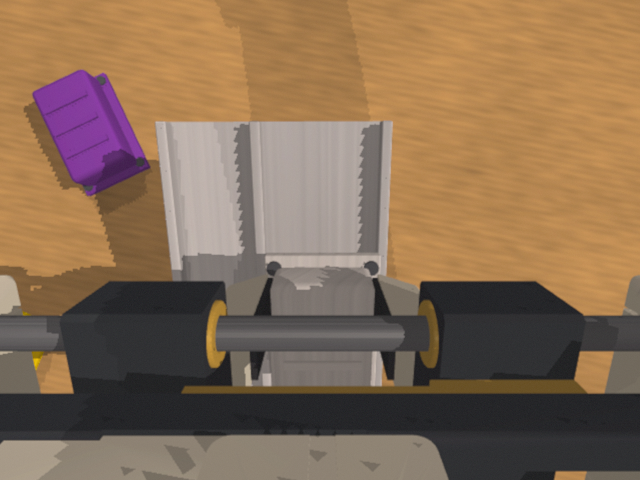

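The view confirms that the cover (flange edge at row 262, columns 262–382) is square with the lane and centred in it. Lowering it until it touches.

Call:
{"fn": "arm_command", "kwargs": {
  "deltas": [0,0,0,-0.005,-0.001,-0.032,30,0,0,0,-0.012,-0.002,-0.05,30,0,0,0,-0.012,-0.002,-0.055,30,0,0,0,-0.012,-0.002,-0.057,30,0,0,0,-0.012,-0.002,-0.057,30]
}}

```text
clock: 6.65
position: [0.5111, 0.1941, 0.0981]
ee_rot: [0.288, -2.846, 0.035]
force: [0.9, -0.4, -0.5]
width: 0.476
gripper_force: 25.0
```

```bash
python3 - <<'E'
from where import *
go(-180,26,33);go(-67,26,33)
E
```

```text
6.65 TCP in tray mm [-178.7042   27.3069   34.7395] turn [-0.002  -0.0018  0.0007] F tray [ 0.9206 -0.6172 -0.2583] w mm 43.78262820367602
(-180, 26, 33) delta [-0.0014 -0.0016 -0.0013]
(-67, 26, 33) delta [ 0.105   0.0202 -0.0325]
```

Call:
{"fn": "arm_command", "kwargs": {
  "deltas": [0,0,0,0.02,0.003,-0.008,30,0,0,0,0.045,0.008,-0.015,30,0,0,0,0.07,0.013,-0.0222,30,0,0,0,0.088,0.0167,-0.0275,30,0,0,0,0.0965,0.0184,-0.03,30,0,0,0,0.1022,0.0196,-0.0317,30,0,0,0,0.1022,0.0196,-0.0317,30]
}}

```text
clock: 7.35
position: [0.6143, 0.2139, 0.0675]
ee_rot: [0.288, -2.847, 0.035]
force: [0.4, 0.6, 8.0]
width: 0.475
gripper_force: 25.0
```

```bash
python3 - <<'E'
from where import *
go(-67,26,33);go(-62,26,33)
E
```

```text
7.35 TCP in tray mm [-69.299   26.0551  34.4043] turn [-0.0024 -0.001   0.0007] F tray [-1.7152  0.5214  7.8295] w mm 43.74396674277168
(-67, 26, 33) delta [ 0.0018  0.0003 -0.002 ]
(-62, 26, 33) delta [ 0.0065  0.0013 -0.0034]
```

Call:
{"fn": "arm_command", "kwargs": {
  "deltas": [0,0,0,0.0015,0.0003,-0.0004,30,0,0,0,0.003,0.0006,-0.0009,30,0,0,0,0.0045,0.0009,-0.0013,30,0,0,0,0.0045,0.0009,-0.0013,30]
}}

```text
clock: 7.75
position: [0.6147, 0.214, 0.0672]
ee_rot: [0.287, -2.839, 0.036]
force: [-13.7, -3.1, 21.2]
width: 0.475
gripper_force: 25.0
```

```bash
python3 - <<'E'
from where import *
E
```

```text
7.75 TCP in tray mm [-68.742   26.0388  34.2295] turn [-0.0012 -0.006   0.0005] F tray [-19.3995  -0.3096  16.4867] w mm 43.66708873383139
```

Contact with the stop: 19 N up-slope. Releasing, then lifting square to the floor.

Call:
{"fn": "arm_command", "kwargs": {
  "deltas": [0,0,0,0,0,0,60,0,0,0,-0.0045,-0.0009,0.0013,60,0,0,0,-0.0045,-0.0009,0.0013,60,0,0,0,-0.0045,-0.0009,0.0013,60,0,0,0,0.001,0.0,0.021,60,0,0,0,0.009,0.002,0.049,60,0,0,0,0.018,0.004,0.08,60,0,0,0,0.018,0.004,0.12,60,0,0,0,-0.02,-0.04,0.16,60,0,0,0,-0.02,-0.08,0.16,60,0,0,0,-0.02,-0.12,0.16,60,0,0,0,-0.02,-0.12,0.16,60]
}}

```text
clock: 8.95
position: [0.5973, 0.0856, 0.2252]
ee_rot: [0.273, -2.847, 0.042]
force: [0.5, -0.8, 0.0]
width: 0.653
gripper_force: 0.0
```

```bash
python3 - <<'E'
from where import *
t=cam("top");im=optics.get_image("top");g=im.max(2)
a=cv2.resize(im[170:340,100:260],None,fx=2.5,fy=2.5,interpolation=2);sd=optics.get_image("side")
b=cv2.resize(sd[120:220,200:350],None,fx=2.65,fy=4.25,interpolation=2);b=cv2.resize(b,(397,425))
cv2.imwrite("pics/t2.png",np.hstack([a,b]))
# box: shape from threshold at several levels, undisturbed top picture
i0=cv2.imread("pics/top0.png").max(2);w=i0[230:290,376:412]
for T in(75,85,95):
    k=np.zeros_like(i0);k[230:290,376:412]=w<T
    c=max(cv2.findContours(k,0,1)[0],key=cv2.contourArea);bx=cv2.minAreaRect(c)
    P=np.array([onz(t,q,.018)[:2] for q in cv2.boxPoints(bx)]);print(T,bx,P.mean(0),[(np.linalg.norm(e),np.arctan2(e[1],e[0])) for e in(P[1]-P[0],P[2]-P[1])])
E
```

```text
8.95 TCP in tray mm [-153.5622  -96.2799  174.2806] turn [ 0.0018 -0.0014  0.0067] F tray [ 0.3392 -0.9194  0.1217] w mm 60.09845533484144
75 ((393.3301696777344, 258.4056396484375), (13.330204010009766, 36.67341995239258), 10.619654655456543) [ 0.5631 -0.312 ] [(np.float64(0.0809109098858229), np.float64(-0.1871908905109018)), (np.float64(0.02925173760213956), np.float64(-1.7513798189019905))]
85 ((393.3567199707031, 258.3774719238281), (14.594743728637695, 37.84342575073242), 10.78429889678955) [ 0.5632 -0.312 ] [(np.float64(0.08349783537055537), np.float64(-0.1899566924332908)), (np.float64(0.032028586766118104), np.float64(-1.7543141290350162))]
95 ((393.38677978515625, 258.1037902832031), (15.295948028564453, 39.25345993041992), 10.619654655456543) [ 0.5638 -0.3121] [(np.float64(0.0866150467927235), np.float64(-0.18704989854744242)), (np.float64(0.03357308660867028), np.float64(-1.7514607805143525))]
```

View pics/t2.png

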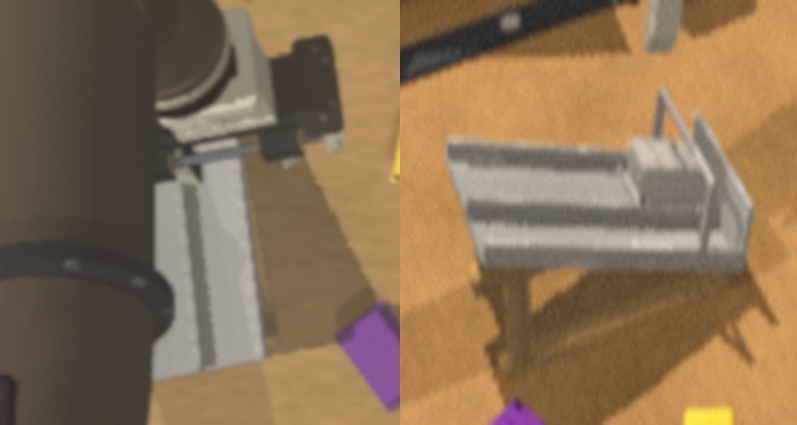

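The cover is seated against the stop under the bar. Box: (0.563, -0.312), yaw -0.189, measured 83.5 × 32 mm, which matches.

```bash
python3 - <<'E'
from where import *
t=R.from_euler("z",-.189)*R.from_matrix(np.diag([-1,1,-1.]))
print((t*cur.inv()).as_rotvec()/(np.pi/2), np.array([.5386,-.3073,.033])-p)
E
```

```text
9.05 TCP in tray mm [-152.1357  -89.0007  173.4617] turn [-0.0014 -0.0026  0.0024] F tray [1.3413 0.0784 0.5675] w mm 60.026551282227224
[-0.0011 -0.1816 -0.2451] [-0.0584 -0.4002 -0.1911]
```

Call:
{"fn": "arm_command", "kwargs": {
  "deltas": [0,-0.1816,-0.245,-0.0584,-0.4,-0.09,55,0,-0.1816,-0.245,-0.0584,-0.4,-0.09,55,0,-0.1816,-0.245,-0.0584,-0.4,-0.09,55,0,-0.1816,-0.245,-0.0584,-0.4,-0.09,55,0,-0.1816,-0.245,-0.0584,-0.4,-0.09,55,0,-0.1816,-0.245,-0.0584,-0.4,-0.09,55,0,-0.1816,-0.245,-0.0584,-0.4,-0.09,55,0,-0.1816,-0.245,-0.0584,-0.4,-0.09,55,0,-0.1816,-0.245,-0.0584,-0.4,-0.09,55,0,-0.1816,-0.245,-0.0584,-0.4,-0.09,55,0,-0.1816,-0.245,-0.0584,-0.4,-0.09,55]
}}

```text
clock: 10.15
position: [0.5395, -0.3035, 0.1333]
ee_rot: [-0.288, -3.128, -0.004]
force: [0.6, 0.2, -0.4]
width: 0.601
gripper_force: 0.0
```

```bash
python3 - <<'E'
from where import *
t=R.from_euler("z",-.189)*R.from_matrix(np.diag([-1,1,-1.]))
print((t*cur.inv()).as_rotvec()/(np.pi/2), np.array([.5386,-.3073,.033])-p)
E
```

```text
10.15 TCP in tray mm [-257.6383 -465.8091   48.7258] turn [-0.0033  0.1787  0.2442] F tray [ 0.7387  0.047  -0.2286] w mm 55.26221896422044
[-0.0018 -0.0003 -0.0034] [-0.0009 -0.0038 -0.1003]
```

Call:
{"fn": "arm_command", "kwargs": {
  "deltas": [0,0,0,0,0,-0.04,55,0,0,0,0,-0.001,-0.075,55,0,0,0,0,-0.001,-0.092,55,0,0,0,0,-0.001,-0.1,55,0,0,0,0,-0.001,-0.1,55,0,0,0,0,-0.001,-0.1,20,0,0,0,0,-0.001,-0.1,20,0,0,0,0,-0.001,-0.1,20,0,0,0,0,-0.001,-0.1,20,0,0,0,0,-0.001,-0.07,20,0,0,0,0,-0.001,-0.02,20,0,0,0,0,-0.001,0.03,20,0,0,0,0,-0.001,0.04,20,0,0,0,0,-0.001,0.04,20],
  "force": 22
}}

```text
clock: 11.55
position: [0.5394, -0.3073, 0.1761]
ee_rot: [0.291, 3.124, -0.0]
force: [-0.2, -0.1, -2.4]
width: 0.343
gripper_force: 22.0
```

```bash
python3 - <<'E'
from where import *
go(-180,-37,92)
im=optics.get_image("side");s=cam("side");u,v=proj(s,p)[0].astype(int)
cv2.imwrite("pics/s3.png",cv2.resize(im[v-60:v+60,u-80:u+80],None,fx=4,fy=4,interpolation=2))
E
```

```text
11.55 TCP in tray mm [-270.3071 -469.5419   89.5789] turn [-0.0016  0.1818  0.2452] F tray [ 0.5068 -0.027  -2.3556] w mm 31.58197089153758
(-180, -37, 92) delta [-0.0011  0.4413 -0.0226]
```

View pics/s3.png

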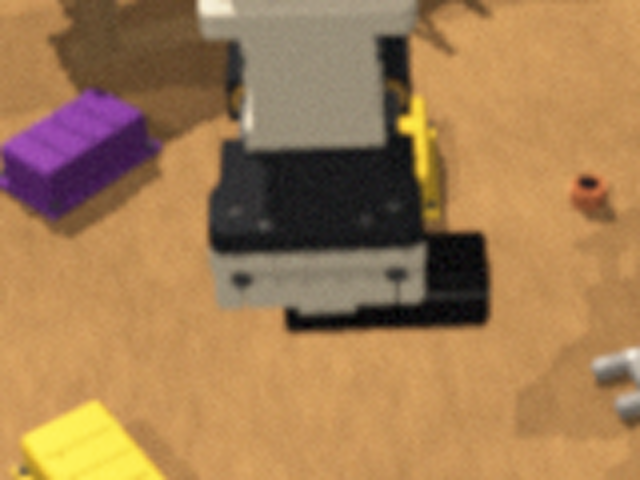

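The box is held level, gripped towards its near end. Moving over the narrow lane.

Call:
{"fn": "arm_command", "kwargs": {
  "deltas": [0,0.1818,0.245,-0.001,0.441,0.0,20,0,0.1818,0.245,-0.001,0.441,0.0,20,0,0.1818,0.245,-0.001,0.441,0.0,20,0,0.1818,0.245,-0.001,0.441,0.0,20,0,0.1818,0.245,-0.001,0.441,0.0,20,0,0.1818,0.245,-0.001,0.441,0.0,20,0,0.1818,0.245,-0.001,0.441,0.0,20,0,0.1818,0.245,-0.001,0.441,0.0,20,0,0.1818,0.245,-0.001,0.441,0.0,20,0,0.1818,0.245,-0.001,0.441,0.0,20,0,0.1818,0.245,-0.001,0.441,-0.022,20,0,0.1818,0.245,-0.001,0.441,-0.022,20,0,0.1818,0.245,-0.001,0.441,-0.022,20]
}}

```text
clock: 12.9
position: [0.5362, 0.1337, 0.1504]
ee_rot: [0.286, -2.84, 0.037]
force: [-0.2, -0.6, -1.1]
width: 0.343
gripper_force: 22.0
```

```bash
python3 - <<'E'
from where import *
go(-180,-37,60);go(-180,-37,34)
E
```

```text
12.9 TCP in tray mm [-181.1177  -36.9214   88.4699] turn [-0.0007 -0.0055  0.0009] F tray [-0.0165 -0.5797 -1.1112] w mm 31.557157881024995
(-180, -37, 60) delta [-0.0066 -0.0014 -0.0277]
(-180, -37, 34) delta [-0.0137 -0.0029 -0.0527]
```

Call:
{"fn": "arm_command", "kwargs": {
  "deltas": [0,0,0,-0.0062,-0.0034,-0.0277,20,0,0,0,-0.0125,-0.0049,-0.047,20,0,0,0,-0.0133,-0.0049,-0.0515,20,0,0,0,-0.0133,-0.0049,-0.054,20,0,0,0,-0.0133,-0.0049,-0.054,20]
}}

```text
clock: 13.4
position: [0.5249, 0.1294, 0.0987]
ee_rot: [0.287, -2.845, 0.036]
force: [0.3, 0.2, -1.8]
width: 0.348
gripper_force: 22.0
```

```bash
python3 - <<'E'
from where import *
go(-85,-39,33);go(-71,-39,33)
E
```

```text
13.4 TCP in tray mm [-178.3623  -38.7959   35.4667] turn [-0.0018 -0.0024  0.0008] F tray [ 0.8073  0.13   -1.5976] w mm 32.007951879067065
(-85, -39, 33) delta [ 0.0873  0.0177 -0.0282]
(-71, -39, 33) delta [ 0.1005  0.0204 -0.032 ]
```

Call:
{"fn": "arm_command", "kwargs": {
  "deltas": [0,0,0,0.02,0.004,-0.0085,20,0,0,0,0.045,0.009,-0.0158,20,0,0,0,0.07,0.014,-0.0232,20,0,0,0,0.0873,0.0177,-0.0282,20,0,0,0,0.095,0.0193,-0.0304,20,0,0,0,0.1005,0.0204,-0.032,20,0,0,0,0.1005,0.0204,-0.032,20]
}}

```text
clock: 14.1
position: [0.6269, 0.1503, 0.0679]
ee_rot: [0.288, -2.848, 0.035]
force: [1.9, 0.9, 6.7]
width: 0.349
gripper_force: 22.0
```

```bash
python3 - <<'E'
from where import *
E
```

```text
14.1 TCP in tray mm [-69.7511 -38.8114  34.6896] turn [-0.0022 -0.0007  0.0007] F tray [0.0991 0.4705 6.9705] w mm 32.07794440921463
```

Call:
{"fn": "arm_command", "kwargs": {
  "deltas": [0,0,0,0.0015,0.0003,-0.0004,20,0,0,0,0.003,0.0006,-0.0009,20,0,0,0,0.0045,0.0009,-0.0013,20,0,0,0,0.0045,0.0009,-0.0013,20]
}}

```text
clock: 14.5
position: [0.6301, 0.1509, 0.067]
ee_rot: [0.288, -2.846, 0.036]
force: [-1.3, -1.5, 11.7]
width: 0.349
gripper_force: 22.0
```

```bash
python3 - <<'E'
from where import *
E
```

```text
14.5 TCP in tray mm [-66.3254 -38.8171  34.6803] turn [-0.002  -0.002   0.0006] F tray [-4.7565 -1.2105 10.7921] w mm 32.081465694736785
```

Call:
{"fn": "arm_command", "kwargs": {
  "deltas": [0,0,0,0.0015,0.0003,-0.0004,20,0,0,0,0.003,0.0006,-0.0009,20,0,0,0,0.003,0.0006,-0.0009,20]
}}

```text
clock: 14.8
position: [0.6305, 0.151, 0.0667]
ee_rot: [0.287, -2.84, 0.036]
force: [-12.1, -2.4, 21.9]
width: 0.347
gripper_force: 22.0
```

```bash
python3 - <<'E'
from where import *
E
```

```text
14.8 TCP in tray mm [-65.9216 -38.8137  34.5134] turn [-0.0013 -0.0057  0.0007] F tray [-17.8821   0.0795  17.6887] w mm 31.94478499380634
```

Firm contact with the stop. I'll open only a little (the cover is close by) and lift square to the floor, then move well clear.

Call:
{"fn": "arm_command", "kwargs": {
  "deltas": [0,0,0,0,0,0,38,0,0,0,-0.003,-0.0006,0.0009,38,0,0,0,-0.003,-0.0006,0.0009,38,0,0,0,0.0015,0.0004,0.0178,38,0,0,0,0.0107,0.0024,0.049,38,0,0,0,0.019,0.004,0.08,38,0,0,0,0.019,0.004,0.12,38,0,0,0,0.0,-0.04,0.16,38,0,0,0,0.0,-0.09,0.16,38,0,0,0,0.0,-0.14,0.16,38,0,0,0,0.0,-0.19,0.16,38,0,0,0,0.0,-0.24,0.16,38,0,0,0,0.0,-0.24,0.16,38]
}}

```text
clock: 16.1
position: [0.631, -0.0976, 0.2242]
ee_rot: [0.273, -2.844, 0.043]
force: [0.1, -0.5, 1.0]
width: 0.414
gripper_force: 0.0
```

```bash
python3 - <<'E'
from where import *
t=cam("top");im=optics.get_image("top");sd=optics.get_image("side")
a=cv2.resize(im[180:340,110:230],(400,533),interpolation=2);b=cv2.resize(sd[130:210,205:345],(400,229),interpolation=2)
o2=np.zeros((533,800,3),np.uint8);o2[:,:400]=a;o2[:229,400:]=b
b=cv2.resize(im[150:240,250:450],(400,180),interpolation=2);o2[240:420,400:]=b;cv2.imwrite("pics/f.png",o2)
E
```

```text
16.1 TCP in tray mm [-156.8508 -282.4421  172.2172] turn [ 0.0021 -0.003   0.0064] F tray [-0.3281 -0.5287  0.9865] w mm 38.087582871538004
```

View pics/f.png

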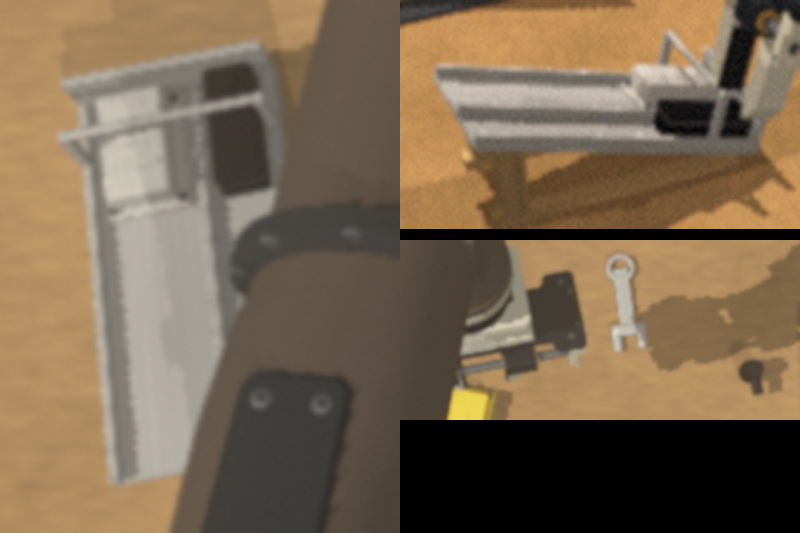

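Both parts look seated and straight. A quick numeric check of the rear ends before handing in.

```bash
python3 - <<'E'
from where import *
t=cam("top");k=400/120
for P in([-84,-23,28],[-84,-55,28],[0,-23,28],[-84,53,5],[-84,-1,5]):
    q=proj(t,o+Rt.apply(np.array(P)/1e3))[0];print(P,(q-[110,180])*k)
E
```

```text
16.2 TCP in tray mm [-154.9558 -277.0436  172.2839] turn [-0.0005 -0.003   0.0037] F tray [-0.1411  0.7247  0.0169] w mm 38.08576370589281
[-84, -23, 28] [210.8263 180.1934]
[-84, -55, 28] [259.8526 170.5435]
[0, -23, 28] [198.4491  64.186 ]
[-84, 53, 5] [106.2432 216.0635]
[-84, -1, 5] [187.6738 200.0326]
```

```bash
python3 -c "
from cell import arm
print(arm.sign_off())"
```

```text
the job is handed in; nothing more can be done
None
```

The rocker cover (wide lane) and breather box (narrow lane) rest flat and straight against the back stop. The bystanders were not touched, and the job was handed in at about 16 s of the 72 s allowed; no verdict was shown.

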